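# Load the hanging rod with collar and rings

### The job

Take the bare hanging rod off its stand by the handle, thread it through the thick collar in its rack and lift the collar out, then thread it on through both thin rings in the other rack and lift all three off as one stack; move these parts with the rod alone, never with the fingers. Hang the loaded rod back across both posts of the stand, level in the notches, with all three parts hanging between the posts and the collar nearest the handle, and let go. Leave the other things on the bench where they are and let nothing fall.

Things in the scene. Friction and masses are not known exactly. Their poses are not given: they have to be found in the camera images.
- rod: hanging rod: a round steel shaft 10 mm thick and 130 mm long with a round nose, a stop disc 28 mm wide and 4 mm thick, and a flat-sided dark wooden handle 60 mm long, 18 mm wide (y) and 24 mm high (z); about 0.14 kg. Origin on the axis at the disc's shaft-side face; x points along the shaft to the nose (at x = +130 mm), the handle runs from x = -4 to -64 mm, z is up. At the start it lies loose across the stand's notches; nothing keeps it from rolling about its axis
- rod_grip (a point): middle of the rod's handle, 34 mm behind the rod's origin, on the axis; axes as the rod's
- rod_mid (a point): point on the shaft's axis 65 mm ahead of the rod's origin; it lies midway between the posts when the rod is hung right; axes as the rod's
- stand: fixed stand: base plate 150 x 70 x 10 mm with two upright aluminium posts, 8 mm thick along x and 40 mm wide, at x = -50 and +50 mm. Each post has a notch open to the top: its floor is 70 mm over the bench and about 17 mm wide, its lips flare to about 39 mm at 91 mm height. Origin under the middle of the base; x runs from post to post, at the start from the rod's handle to its nose. The handle overhangs the post at x = -50 mm; it may be hung either way round
- stand_mid (a point): point midway between the posts at the height of a hung rod's axis, 75 mm over the bench; axes as the stand's
- collar_rack: fixed wooden rack, 32 mm long (x) and 66 mm wide (y), its cheeks reaching 100 mm over the bench, on a stem and a foot plate 60 x 80 x 12 mm, that holds the collar upright in its one slot. Origin under its middle; x is the line along which the rod passes, from either end. The middle is open upward over 26 mm of width, so the rod can lift straight up
- ring_rack: fixed wooden rack, 42 mm long (x) and 60 mm wide (y), its cheeks reaching 100 mm over the bench, on a stem and a foot plate 60 x 80 x 12 mm, with two slots at x = -10 and +10 mm, one thin ring upright in each; the rod passes along x from either end. Origin under its middle; its middle is open upward over 26 mm of width
- collar: thick steel collar, 48 mm across, 20 mm thick, with a 20 mm through hole; 0.10 kg. Origin at its centre, x along its hole. It stands upright, its hole's centre 95 mm over the bench, its hole along its rack's x
- ring_a: thin steel ring, 42 mm across, 10 mm thick, with a 20 mm through hole; 0.06 kg. Origin at its centre, x along its hole, 95 mm over the bench, in the slot at x = -10 mm of its rack
- ring_b: the same as ring_a, in the slot at x = +10 mm
- oil_bottle: orange oil bottle with a black cap, 54 mm across and 134 mm high, upright; it stands at one of the rack ends (left of the left rack, between the racks, or right of the right rack) and blocks that end. Leave it. Origin under its middle
- bearing: ball bearing 52 mm across, 15 mm high, lying flat at another rack end; low enough to pass over. Leave it. Origin under its middle
- bearing_small: small bearing 42 mm across, 13 mm high, lying flat at the third rack end; low enough to pass over. Leave it. Origin under its middle
- tape_measure: yellow tape measure, 35 x 75 x 67 mm, behind the racks. Leave it. Origin under its middle
- oil_filter: black oil filter can, 73 mm across, 84 mm high, behind the right rack. Leave it. Origin under its middle
- brass_elbow: brass tee piece, 42 x 60 x 26 mm, behind the racks. Leave it. Origin under its middle
- bench_vice: green bench vice bolted to the bench in front of the racks, 282 mm long (x), 192 mm wide (y), 168 mm high; fixed, do not hit it. It reaches about 110 mm beyond its origin away from the robot; behind x = +35 mm it is only 142 mm high
Not all that is in view belongs to the job. Of the things shaped like the rod, the steel one is meant.

How it is judged (in metres and radians):
On the way, in this order (a step that is already met when the one before it is completed fails the run):
1. the collar is threaded on the rod and lifted out of its rack, while both rings still stand in theirs (x of collar in the frame of rod between 0.004 and 0.128 m and y of collar in the frame of rod between -0.012 and 0.012 m and z of collar in the frame of rod between -0.012 and 0.012 m and height (world z) of collar above 0.126 m and distance of each of ring_a, ring_b from where it was at the start of the episode below 0.012 m), for 0.2 s.
2. collar and both rings are on the rod together, lifted clear of the racks (x of collar in the frame of rod between 0.004 and 0.128 m and y of collar in the frame of rod between -0.012 and 0.012 m and z of collar in the frame of rod between -0.012 and 0.012 m and height (world z) of each of collar, ring_a, ring_b above 0.126 m and x of ring_a in the frame of rod between 0.004 and 0.128 m and y of ring_a in the frame of rod between -0.012 and 0.012 m and z of ring_a in the frame of rod between -0.012 and 0.012 m and x of ring_b in the frame of rod between 0.004 and 0.128 m and y of ring_b in the frame of rod between -0.012 and 0.012 m and z of ring_b in the frame of rod between -0.012 and 0.012 m), for 0.2 s.
At the end, for the whole second after the job is handed in: The rod lies level in both notches of the stand, either way round (axis 70 to 81 mm high, middle within 18 mm along and 6 mm across), released and at rest, with collar and rings hanging on it within 45 mm of the stand's middle, the collar nearer the handle than both rings (height (world z) of rod between 0.07 and 0.081 m and height (world z) of rod_mid between 0.07 and 0.081 m and x of rod_mid in the frame of stand between -0.018 and 0.018 m and y of rod_mid in the frame of stand between -0.006 and 0.006 m and angle between the x axis of rod and the x axis of stand, either way round below 0.1 rad and ((x of collar in the frame of rod below 0.035 m and x of each of ring_a, ring_b in the frame of rod above 0.035 m) or (x of collar in the frame of rod below 0.042 m and x of each of ring_a, ring_b in the frame of rod above 0.042 m) or (x of collar in the frame of rod below 0.049 m and x of each of ring_a, ring_b in the frame of rod above 0.049 m) or (x of collar in the frame of rod below 0.056 m and x of each of ring_a, ring_b in the frame of rod above 0.056 m) or (x of collar in the frame of rod below 0.063 m and x of each of ring_a, ring_b in the frame of rod above 0.063 m) or (x of collar in the frame of rod below 0.07 m and x of each of ring_a, ring_b in the frame of rod above 0.07 m) or (x of collar in the frame of rod below 0.077 m and x of each of ring_a, ring_b in the frame of rod above 0.077 m) or (x of collar in the frame of rod below 0.084 m and x of each of ring_a, ring_b in the frame of rod above 0.084 m) or (x of collar in the frame of rod below 0.091 m and x of each of ring_a, ring_b in the frame of rod above 0.091 m) or (x of collar in the frame of rod below 0.098 m and x of each of ring_a, ring_b in the frame of rod above 0.098 m) or (x of collar in the frame of rod below 0.105 m and x of each of ring_a, ring_b in the frame of rod above 0.105 m)) and linear speed of rod below 0.02 m/s and x of collar in the frame of rod between 0.004 and 0.128 m and y of collar in the frame of rod between -0.012 and 0.012 m and z of collar in the frame of rod between -0.012 and 0.012 m and x of collar in the frame of stand between -0.045 and 0.045 m and linear speed of each of collar, ring_a, ring_b below 0.03 m/s and x of ring_a in the frame of rod between 0.004 and 0.128 m and y of ring_a in the frame of rod between -0.012 and 0.012 m and z of ring_a in the frame of rod between -0.012 and 0.012 m and x of ring_a in the frame of stand between -0.045 and 0.045 m and x of ring_b in the frame of rod between 0.004 and 0.128 m and y of ring_b in the frame of rod between -0.012 and 0.012 m and z of ring_b in the frame of rod between -0.012 and 0.012 m and x of ring_b in the frame of stand between -0.045 and 0.045 m); the robot touches nothing.
It fails at once if a finger presses on the collar or a ring (contact force between the fingers and collar above 1 N or contact force between the fingers and ring_a above 1 N or contact force between the fingers and ring_b above 1 N).
It fails at once if the rod, the collar or a ring falls to the bench (height (world z) of any of collar, ring_a, ring_b, rod below 0.03 m).
It fails at once if another thing on the bench is moved by more than 20 mm or tipped over (distance of any of oil_bottle, bearing, bearing_small, tape_measure, oil_filter, brass_elbow from where it was at the start of the episode above 0.02 m or angle between any of oil_bottle, bearing, bearing_small, tape_measure, oil_filter, brass_elbow's own z axis and vertical above 0.4 rad).
It also fails if it takes over 67 s, if anything falls off the work surface, if the arm or the gripper's body presses on something with over 40 N, if the wrist force passes 120 N, or if a joint passes its speed limit or range.

### The arm

A 6-joint arm with a two-finger parallel gripper is mounted at the origin on a cart in front of the work surface, level with it; the furniture and walls round the work are solid. World frame = base frame: x ahead of the robot, y to its left, z up, the work surface at z = 0. Lengths are in m, angles in degrees, forces in N, time in s.
With the tool pointing down it reaches from about 0.325 to 0.775 m from the base axis. Payload 5.5 kg.
Tool frame: the origin (TCP) lies at the centre of the arm's flange, where the gripper is bolted on; the fingertips stand 182 mm ahead of it and the grasp point (between the pads) lies 163 mm ahead of it; z points along the fingers, y is the line along which they close (so a half turn about z gives the same grasp; the last joint's range is limited). The gripper opens to 88 mm and grips with 3 to 60 N. Pads are 20 mm wide; open, the fingers measure 115 mm over their backs; the gripper's body (75 mm by 178 mm) begins 61 mm behind the grasp point.
Start: joints at [70.376, 5.22, 70.514, -0, 104.267, -3.249], TCP at [0.169, 0.576, 0.405] pointing down, gripper open.
Joint ranges: [-164.24, 164.24], [-49.07, 125.15], [9.68, 141.18], [-86.29, 266.29], [3.28, 154.24], [-151.56, 151.56]. Speed limits (degrees/s): [147.25, 147.25, 172.46, 180, 180, 180].

### API

Orientations are given as [roll, pitch, yaw] about the fixed x, y, z axes, in that order (R = Rz(yaw) Ry(pitch) Rx(roll)).
In Python, from station import r gives the robot as it stands. The module is installed in compiled form; this text tells all that it offers. Calls block until the motion is done:
- r.reach(position, orientation): joint-space move of the TCP to a pose.
- r.servo_line(position, rotation=None, speed=0.15): straight line of the TCP; rotation=None keeps the orientation; speed is the mean speed in m/s.
- r.move_joints(angles): joint-space move.
- r.let_go() and r.grab(squeeze=None): open the fingers fully, or close them until they stop; squeeze is the grip in N (None keeps the last).
- r.wait(seconds).
- r.inverse_kinematics(position, orientation): joint angles nearest the present ones, or None.
- r.sense(): the state.
- r.snapshot(name): name is "side" or "top"; returns a dict with "frame" (400x640x3 uint8, red, green, blue), "fx", "fy", "cx", "cy" (pixels), "R" (3x3) and "t" (3): a world point X has camera coordinates R X + t. Camera axes: x right, y down, z forward; pixel columns grow to the right and rows downward; lengths in m; the calibration is good to about 2 mm. A picture is of the moment at which its call begins. There is no depth.
A pose or a line that the arm cannot do raises r.IKError and nothing moves.
- r.hand_in(): hands the job in; it is judged then, once.
The state is a dict: "clock": time; "joints": joint angles; "joint_vel": joint speeds; "joint_torque": joint torques, N m; "tcp_pos": TCP position; "orientation": TCP orientation; "contact_force": force on the tool from outside, world axes, zero at the start; "torque": the same for the moment, N m; "opening": finger opening in m; "gripper_force": force on a finger pad.
Only numpy, scipy, OpenCV 4.12 (cv2) and the standard library are available. Lean on these libraries where they do the work, as an engineer would, in place of code of your own. Each camera call takes 0.05 s, during which the arm holds its last target. There are 200 camera calls.

## Working session

There is one attempt and no reset: what is moved stays moved. The work goes in short steps, each a Python script; the robot and the scene stay as the last script left them, time stands still between calls to the robot, and variables do not carry over. Pictures are saved under pics/ and viewed, at most 10 in all, crops included, and the job is handed in when it is done.

```bash
mkdir -p pics; python3 - <<'E'
from station import r
import cv2,numpy as np
for n in("side","top"):
    s=r.snapshot(n); cv2.imwrite(f"pics/{n}0.png",s["frame"][:,:,::-1])
    print(n,s["fx"],s["fy"],s["cx"],s["cy"],np.round(s["R"],4).tolist(),np.round(s["t"],4).tolist(), (-np.array(s["R"]).T@s["t"]).round(3))
print(r.sense())
E
```

```text
side 407.78110740386444 407.78110740386444 312.6514186535435 204.07136986884618 [[-0.9374, -0.3483, 0.007], [-0.1886, 0.4906, -0.8507], [0.2928, -0.7988, -0.5255]] [0.5683, 0.1572, 1.2319] [0.202 1.105 0.777]
top 413.6412694570048 413.6412694570048 329.57927372423273 194.30132589698252 [[-0.0268, -0.9996, 0.0098], [-0.9972, 0.0261, -0.0708], [0.0705, -0.0117, -0.9974]] [0.0763, 0.5778, 1.0946] [0.501 0.074 1.132]
{'clock': 0.1, 'joints': array([ 7.03769745e+01,  5.25788348e+00,  7.05753088e+01,  2.52765195e-04,
        1.04267619e+02, -3.24726032e+00]), 'joint_vel': array([ 0.08174576, -0.13614809, -0.08605971,  0.00958719,  0.05460571,
       -0.0465748 ]), 'joint_torque': array([ 1.91135987e-03, -4.47856629e+01, -4.07570708e+01,  6.99351984e-02,
        2.84770079e-02, -9.51909988e-05]), 'tcp_pos': array([0.16916323, 0.57570589, 0.40362596]), 'orientation': array([-1.79899364e+02, -5.95514209e-03,  1.63624292e+02]), 'contact_force': array([0.48138151, 0.78014267, 0.50265217]), 'torque': array([-0.00060375,  0.03000971, -0.05013945]), 'gripper_force': 0.0, 'opening': 0.08802651624094936}
```

View pics/side0.png

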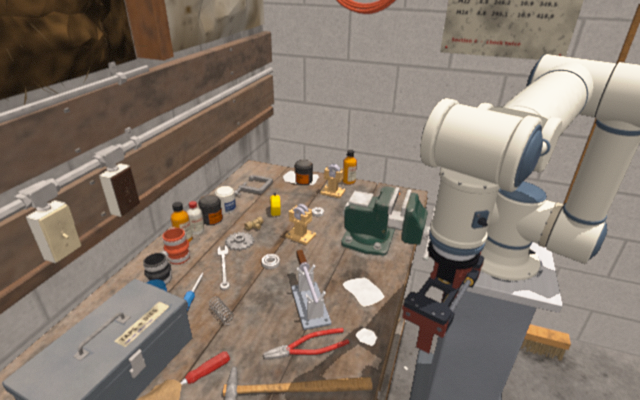

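View pics/top0.png

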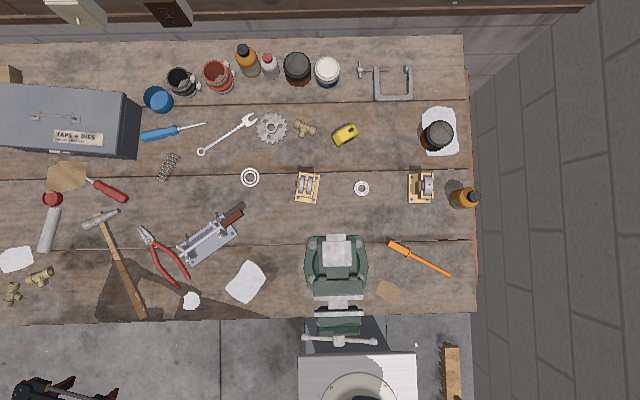

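```bash
cat > h.py <<'E'
import cv2,numpy as np
def tile(img,specs,out,rows):
    ts=[]
    for (x,y,w,h,k) in specs:
        c=cv2.resize(img[y:y+h,x:x+w],None,fx=k,fy=k,interpolation=cv2.INTER_CUBIC)
        for i in range(0,w,10):
            cv2.line(c,(i*k,0),(i*k,5),(0,0,255),1); cv2.putText(c,str(x+i),(i*k+1,14),0,.33,(0,0,255),1)
        for j in range(0,h,10):
            cv2.line(c,(0,j*k),(5,j*k),(0,0,255),1); cv2.putText(c,str(y+j),(6,j*k+4),0,.33,(0,0,255),1)
        ts.append(c)
    it=iter(ts); cv2.imwrite(out,np.vstack([np.hstack([next(it) for _ in range(n)]) for n in rows]))
E
python3 - <<'E'
import cv2,numpy as np
from h import tile
t=cv2.imread("pics/top0.png"); s=cv2.imread("pics/side0.png")
# 800x600
tile(t,[(172,197,80,72,5),(240,157,80,72,5),(345,162,80,48,5),(405,162,80,48,5)],"pics/m1.png",[2,2])
tile(s,[(275,245,80,90,5),(280,180,80,90,5),][:2]+[(290,150,160,30,5)],"pics/m2.png",[2,1])
E
```

```text
(no output)
```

View pics/m1.png

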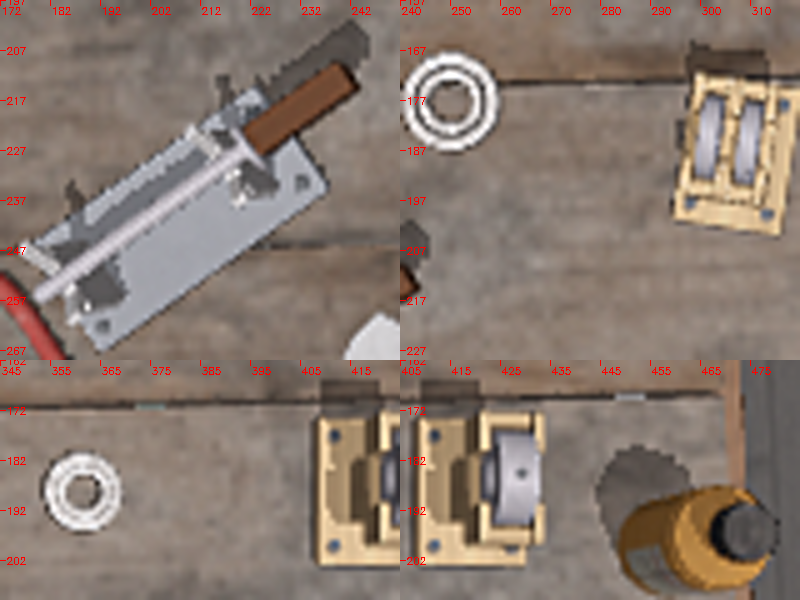

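View pics/m2.png

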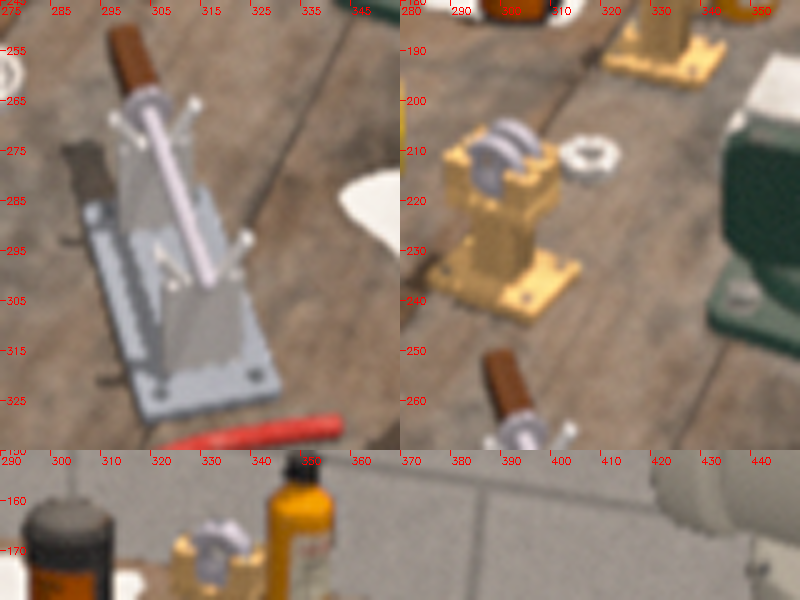

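```bash
cat > fit.py <<'E'
import numpy as np,cv2,json
from scipy.optimize import least_squares
from station import r
from h import tile
S={n:r.snapshot(n) for n in("top","side")}
def proj(n,P):
    s=S[n];c=np.atleast_2d(P)@np.array(s["R"]).T+s["t"]
    return c[:,:2]/c[:,2:]*[s["fx"],s["fy"]]+[s["cx"],s["cy"]]
def place(q,L):
    L=np.atleast_2d(np.array(L,float));c,s=np.cos(q[2]),np.sin(q[2])
    return np.c_[q[0]+c*L[:,0]-s*L[:,1],q[1]+s*L[:,0]+c*L[:,1],L[:,2]]
def px(ox,oy,u,v): return (ox+(u+.5)/5-.5,oy+(v+.5)/5-.5)
T1=(172,197);T2=(240,157);T4=(405,162);S1=(275,245);S2=(280,180)
obs={
"stand":([.41,.36,np.radians(-60)],[("top",T1,(28,247),(.075 and -.075,.035,.01)),("top",T1,(108,350),(-.075,-.035,.01)),("top",T1,(328,185),(.075,-.035,.01)),("top",T1,(262,88),(.075,.035,.01)),
  ("side",S1,(148,425),(-.075,-.035*0-.035*-1,.01)),("side",S1,(280,390),(-.075,-.035,.01)),("side",S1,(82,203),(.075,.035,.01))]),
"rod":([.41,.36,np.radians(120)],[("top",T1,(38,297),(.13,0,.075)),("top",T1,(333,62),(-.064,-.009,.087)),("top",T1,(357,90),(-.064,.009,.087)),("top",T1,(247,128),(-.004,-.009,.087)),("top",T1,(272,155),(-.004,.009,.087)),("side",S1,(208,283),(.13,0,.075))]),
"ring":([.52,.12,np.radians(-90)],[("top",T2,(273,218),(-.03,-.04,.012)),("top",T2,(383,235),(.03,-.04,.012)),("top",T2,(298,75),(-.021,.03,.1)),("top",T2,(372,82),(.021,.03,.1)),("top",T2,(282,187),(-.021,-.03,.1)),("top",T2,(360,195),(.021,-.03,.1)),("side",S2,(30,280),(-.03,.04,.012)),("side",S2,(125,322),(-.03,-.04*-1*-1,.012)),("side",S2,(180,265),(.03,-.04,.012))]),
"collar":([.52,-.15,np.radians(-90)],[("top",T4,(15,206),(-.03,-.04,.012)),("top",T4,(17,58),(-.03,.04,.012)),("top",T4,(125,206),(.03,-.04,.012)),("top",T4,(145,52),(.016,.033,.1)),("top",T4,(145,185),(.016,-.033,.1)),("top",T4,(78,52),(-.016,.033,.1)),("top",T4,(82,185),(-.016,-.033,.1)),("side",S2,(202,62),(-.03,.04,.012)),("side",S2,(300,85),(-.03,-.04,.012)),("side",S2,(327,42),(.03,-.04,.012))])}
out={}
for k,(q0,o) in obs.items():
    f=lambda q:np.concatenate([proj(n,place(q,L))[0]-px(*t,*uv) for n,t,uv,L in o])
    s=least_squares(f,q0,loss="soft_l1");out[k]=s.x.tolist()
    print(k,s.x[:2].round(4),np.degrees(s.x[2]).round(2));print(f(s.x).reshape(-1,2).round(1).tolist())
json.dump(out,open("fit.json","w"))
E
python3 fit.py
```

```text
stand [0.4662 0.393 ] -55.52
[[-0.3, -0.2], [-1.4, 0.4], [0.5, 0.3], [-1.2, -1.3], [-0.3, -2.3], [1.2, -0.7], [0.3, -0.0]]
rod [0.5022 0.3369] 123.4
[[0.0, -0.4], [1.8, -0.5], [1.0, -0.2], [-0.8, -0.0], [-1.8, 0.4], [0.7, 0.6]]
ring [0.6022 0.1226] -98.57
[[-0.4, -0.1], [-0.4, -0.8], [-0.9, -0.7], [0.9, -0.1], [-0.8, 0.5], [0.3, 1.0], [-0.7, -1.1], [2.2, -2.0], [0.4, -0.4]]
collar [ 0.5909 -0.1827] -92.37
[[0.3, -0.3], [-0.1, 0.1], [0.3, 0.1], [-0.5, 0.1], [-0.4, -0.4], [0.2, -0.1], [-0.6, -0.6], [0.5, -0.7], [1.0, -1.0], [0.8, 0.3]]
```

```bash
cat >> fit.py <<'E'
def box(x,y,z): return [(sx*x,sy*y,z) for sx,sy in((-1,-1),(1,-1),(1,1),(-1,1))]
def circ(x0,rad,z): return [(x0,rad*np.sin(a),z+rad*np.cos(a)) for a in np.linspace(0,2*np.pi,40)]
def overlay(path,out,views,rows,k=8):
    ims=[]
    for n,(x,y,w,h) in views:
        c=cv2.resize(S[n]["frame"][y:y+h,x:x+w,::-1],None,fx=k,fy=k,interpolation=cv2.INTER_CUBIC)
        def dl(q,L,col):
            p=((proj(n,place(q,L))-[x,y]+.5)*k-.5).round().astype(np.int32)
            cv2.polylines(c,[p],True,col,1)
        o=out
        dl(o["stand"],box(.075,.035,.01),(0,255,0))
        for s in(-.05,.05): dl(o["stand"],[(s,-.0195,.091),(s,-.0085,.07),(s,.0085,.07),(s,.0195,.091)],(255,0,255))
        dl(o["rod"],[(0,0,.075),(.13,0,.075)],(0,0,255));dl(o["rod"],[(-.004,-.009,.087),(-.064,-.009,.087),(-.064,.009,.087),(-.004,.009,.087)],(0,0,255))
        for r_,hx,hy in(("ring",.021,.03),("collar",.016,.033)):
            dl(o[r_],box(.03,.04,.012),(0,255,0));dl(o[r_],box(hx,hy,.1),(255,0,0))
        for a in(-.015,-.005,.005,.015): dl(o["ring"],circ(a,.021,.095),(0,0,255))
        for a in(-.01,.01): dl(o["collar"],circ(a,.024,.095),(0,0,255))
        ims.append(c)
    it=iter(ims);cv2.imwrite(path,np.vstack([np.hstack([next(it) for _ in range(m)]) for m in rows]))
if __name__=="__main__":
    overlay("pics/ov1.png",out,[("top",(172,202,75,37)),("top",(172,232,25,37)),("top",(290,168,35,38)),("top",(404,168,35,38)),("side",(283,200,30,38))],[2,3])
E
python3 fit.py >/dev/null
```

```text
(no output)
```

View pics/ov1.png

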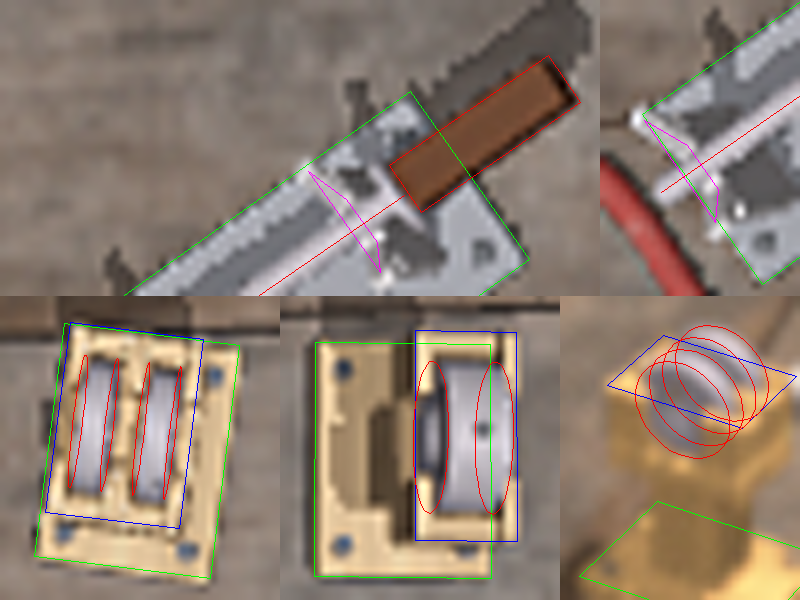

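```bash
python3 - <<'E' 2>&1 | grep -v "^\(stand\|rod\|ring\|collar\|\[\)"
from fit import *
g=cv2.cvtColor(S["top"]["frame"],cv2.COLOR_RGB2GRAY).astype(np.float32)
o=json.load(open("fit.json"))
d=np.arange(-.018,.0181,.002)
print("  mm",(d*1000).astype(int))
for z,xs in((.078,np.arange(.0,.131,.01)),(.087,np.arange(-.06,-.005,.012))):
  for x in xs:
    p=proj("top",place(o["rod"],[(x,y,z) for y in d])).astype(np.float32)
    v=cv2.remap(g,p[None,:,0],p[None,:,1],cv2.INTER_CUBIC)[0]
    print(int(x*1000),v.astype(int))
E
```

```text
mm [-18 -16 -14 -12 -10  -8  -6  -4  -2   0   1   3   5   7   9  11  13  15
  17]
0 [117 112 109 107 100 102 107  94 104 113 125 144 144 147 144 128 102  96
  85]
10 [120  67  65  78  75  82 122 178 208 210 174 115  96  87  77  83  87  93
 101]
20 [184 175 178 169 158 165 168 160 193 202 163 149 189 170 149 143 139 144
 201]
30 [171 165 117 114 114 115 133 173 198 213 181 150 163 168 166 166 166 166
 168]
40 [158 113 102 115 114 109 130 167 199 213 185 163 165 169 166 165 164 163
 164]
50 [175 164 117 111 114 110 130 168 190 210 187 153 159 165 166 166 166 166
 166]
60 [171 141 107 112 114 110 108 148 189 214 196 179 165 169 167 166 165 165
 164]
70 [172 169 120 112 113 111 122 157 191 215 193 160 162 168 163 163 164 164
 164]
80 [172 172 120 109 115 111 123 156 187 209 195 167 146 160 168 165 164 164
 163]
90 [117 136 115 106 114 111 101 137 183 211 202 168 107 103 112  94 117 153
 146]
100 [185 169 127  99  88  80  74 127 196 214 205 174  92  68  86  89  89  89
  88]
110 [162 100  82  88  70  83  79 123 189 207 196 161 101  94  95  86  85 104
 133]
120 [186 180 182 177 174 126 119 109 166 206 203 174 125 117 124 140 156 148
 173]
130 [116 121 123 121 120 120 121 116 152 193 192 157 130 124 124 130 125 127
 124]
-60 [ 78  81  80  64  53  78  72  78  70  71  73  67  48  47 118 150 142 139
 135]
-48 [ 79  82  88  81  68  82  85  82  82  82  85  90  65  49 111 140 135 136
 138]
-36 [ 84  87  86  80  71  84  84  82  83  82  84  86  67  45 104 141 136 133
 134]
-24 [70 74 76 73 68 83 86 83 82 82 83 85 53 16 34 71 62 79 84]
-12 [146  99  79  70  73  80  86  82  80  80  82  86  69  34  90 174 177 169
 169]
```

```bash
cat > m.py <<'E'
import numpy as np
from scipy.spatial.transform import Rotation as Ro
from station import r
YAW0=np.radians(124.4); ORG=np.array([.5035,.3378,.075])
RING=(np.array([.6022,.1226]),np.radians(-98.57)); COL=(np.array([.5909,-.1827]),np.radians(-92.37))
STAND=(np.array([.4665,.3922]),np.radians(-55.6))
G=-.028; DZ=0.
def pose(org,yaw,tilt,flip=False,rise=0,g=None):
    """TCP pose for rod origin org, rod yaw; tilt>0: tool leans toward nose (points forward)"""
    g=G if g is None else g
    R=Ro.from_euler("z",yaw)*Ro.from_euler("y",-tilt,degrees=True)*Ro.from_euler("x",np.pi)
    if flip: R=R*Ro.from_euler("z",np.pi)
    d=np.array([np.cos(yaw),np.sin(yaw),0])
    p=np.array(org)+d*g+[0,0,rise]-.163*R.apply([0,0,1])
    return p,R.as_euler("xyz",degrees=True)
def at(frame,railx,z):
    """rod origin such that rod x=railx is at frame centre"""
    c,yaw=frame; return np.r_[c-railx*np.array([np.cos(yaw),np.sin(yaw)]),z],yaw
E
python3 - <<'E'
from m import *
print(Ro.from_euler("xyz",pose(ORG,YAW0,30)[1],degrees=True).apply([0,0,1]))
tests={"pick":(ORG,YAW0),"pickup":(ORG+[0,0,.1],YAW0),"colpre":at(COL,.16,.095),"col":at(COL,.09,.095),"colup":at(COL,.09,.16),"ringpre":at(RING,.165,.095),"ring":at(RING,.076,.095),"ringup":at(RING,.076,.16),
 "hangflip":at(STAND,.065,.075),"hangsame":at((STAND[0],STAND[1]+np.pi),.065,.075)}
for fl in(False,True):
  for t in range(-75,91,15):
    res={}
    for k,(o,y) in tests.items():
        j=r.inverse_kinematics(*pose(o,y,t,fl)); res[k]=None if j is None else np.round(j).astype(int).tolist()
    ok=[k for k in res if res[k]]
    print(fl,t,ok if len(ok)<9 else "ALL", res["pick"],res["col"],res["ring"])
E
```

```text
[-0.2824835   0.41255675 -0.8660254 ]
False -75 ['pick', 'pickup', 'colpre', 'col', 'hangflip', 'hangsame'] [57, 32, 82, -67, 103, 29] [-36, 34, 77, 62, 114, 149] None
False -60 ['pick', 'pickup', 'col', 'hangsame'] [54, 24, 83, -55, 97, 25] [-34, 26, 78, 51, 108, 151] None
False -45 ['pick', 'pickup', 'hangsame'] [50, 17, 84, -43, 92, 19] None None
False -30 ['pick', 'pickup', 'hangsame'] [43, 12, 85, -30, 89, 11] None None
False -15 ['pick', 'pickup', 'hangsame'] [36, 9, 85, -15, 87, 3] None None
False 0 ['pick', 'pickup', 'ringpre', 'hangsame'] [28, 8, 84, 0, 88, -6] None None
False 15 ['pick', 'pickup', 'ringpre', 'ring', 'ringup', 'hangsame'] [20, 10, 83, 15, 90, -15] None [23, 22, 67, -13, 99, -149]
False 30 ['pick', 'pickup', 'ringpre', 'ring', 'ringup', 'hangsame'] [13, 14, 82, 28, 95, -22] None [29, 31, 59, -25, 108, -147]
False 45 ['pick', 'pickup', 'ringpre', 'ring', 'ringup', 'hangsame'] [8, 20, 80, 40, 101, -27] None [33, 40, 52, -36, 116, -147]
False 60 ['pick', 'pickup', 'ring', 'hangflip', 'hangsame'] [4, 28, 78, 51, 107, -30] None [35, 49, 45, -49, 124, -150]
False 7
[... 1141 characters left out ...]
, 'ring', 'ringup', 'hangflip'] None [6, 10, 85, -30, 90, 10] [29, 31, 59, -25, 108, 33]
True 45 ['colpre', 'col', 'colup', 'ringpre', 'ring', 'ringup', 'hangflip'] None [12, 14, 85, -43, 93, 17] [33, 40, 52, -36, 116, 33]
True 60 ALL [4, 28, 78, 51, 107, 150] [17, 21, 85, -56, 98, 23] [35, 49, 45, -49, 124, 30]
True 75 ALL [1, 36, 76, 62, 113, 148] [20, 29, 84, -67, 104, 28] [37, 58, 40, -63, 130, 24]
True 90 ['pick', 'colpre', 'col', 'colup', 'ring', 'ringup', 'hangflip', 'hangsame'] [1, 44, 74, 72, 119, 147] [21, 37, 82, -78, 110, 32] [37, 66, 36, -78, 135, 17]<sys>:0: UserWarning: Gimbal lock detected. Setting third angle to zero since it is not possible to uniquely determine all angles.
```

```bash
python3 - <<'E'
from m import *
for fl in (False,True):
 for t in (45,50,55,60,65,70):
  print(fl,t)
  for k,(o,y) in {"pick":(ORG,YAW0),"flip":at(STAND,.065,.075),"same":(ORG,YAW0)}.items():
   for rise in(0,.15,.25):
    j=r.inverse_kinematics(*pose(o,y,t,fl,rise,-.034)); print("  ",k,rise,None if j is None else np.round(j).astype(int).tolist())
print("regrasp")
for k,(o,y) in {"flip":at(STAND,.065,.075),"colpre":at(COL,.16,.095),"col":at(COL,.09,.095),"colup":at(COL,.09,.18),"ringpre":at(RING,.165,.095),"ringpreup":at(RING,.165,.18),"ring":at(RING,.076,.095),"ringup":at(RING,.076,.18)}.items():
  for t in(0,15): print(k,t,np.round(r.inverse_kinematics(*pose(o,y,t,True))).astype(int).tolist())
E
```

```text
False 45
   pick 0 [7, 21, 80, 40, 101, -27]
   pick 0.15 [7, 16, 70, 43, 112, -17]
   pick 0.25 [7, 15, 60, 46, 119, -9]
   flip 0 None
   flip 0.15 None
   flip 0.25 None
   same 0 [7, 21, 80, 40, 101, -27]
   same 0.15 [7, 16, 70, 43, 112, -17]
   same 0.25 [7, 15, 60, 46, 119, -9]
False 50
   pick 0 [6, 23, 79, 44, 103, -28]
   pick 0.15 [6, 17, 71, 47, 113, -18]
   pick 0.25 [6, 17, 61, 51, 120, -9]
   flip 0 [66, 32, 67, -43, 107, -152]
   flip 0.15 None
   flip 0.25 None
   same 0 [6, 23, 79, 44, 103, -28]
   same 0.15 [6, 17, 71, 47, 113, -18]
   same 0.25 [6, 17, 61, 51, 120, -9]
False 55
   pick 0 [4, 26, 78, 47, 105, -29]
   pick 0.15 [4, 19, 71, 51, 114, -18]
   pick 0.25 [4, 18, 62, 55, 120, -9]
   flip 0 [67, 35, 66, -47, 109, -151]
   flip 0.15 None
   flip 0.25 None
   same 0 [4, 26, 78, 47, 105, -29]
   same 0.15 [4, 19, 71, 51, 114, -18]
   same 0.25 [4, 18, 62, 55, 120, -9]
False 60
   pick 0 [3, 28, 78, 51, 107, -30]
   pick 0.15 [3, 21, 71, 55, 115, -19]
   pick 0.25 [3, 19, 63, 60, 121, -9]
   flip 0 [68, 37, 65, -51, 111, -151]
   flip 0.15 None
   flip 0.25 No
[... 2106 characters left out ...]
29]
   flip 0.15 [70, 35, 58, -64, 122, 17]
   flip 0.25 [70, 33, 51, -70, 125, 6]
   same 0 [2, 34, 76, 58, 111, 148]
   same 0.15 None
   same 0.25 None
regrasp
flip 0 [45, 11, 81, 0, 88, 11]
flip 15 [53, 15, 78, -14, 92, 19]
colpre 0 [-3, 6, 84, 0, 89, 0]
colpre 15 [5, 8, 83, -15, 90, 8]
col 0 [-9, 6, 84, 0, 89, -7]
col 15 [-1, 7, 85, -15, 89, 1]
colup 0 [-9, 5, 77, 0, 98, -7]
colup 15 [-1, 5, 78, -15, 97, -1]
ringpre 0 [24, 22, 65, 0, 92, 32]
ringpre 15 [29, 31, 55, -12, 103, 36]
ringpreup 0 [24, 22, 58, 0, 101, 32]
ringpreup 15 [29, 31, 47, -13, 111, 34]
ring 0 [17, 15, 74, 0, 91, 26]
ring 15 [23, 22, 67, -13, 99, 31]
ringup 0 [17, 14, 67, 0, 99, 26]
ringup 15 [23, 21, 59, -13, 107, 29]
```

```bash
cat >> m.py <<'E'
def pose2(org,yaw,tilt,roll=0,flip=False,rise=0,g=None):
    """as pose, with the whole rod+tool rolled about the rod axis by roll deg"""
    g=G if g is None else g
    R=Ro.from_euler("z",yaw)*Ro.from_euler("x",roll,degrees=True)*Ro.from_euler("y",-tilt,degrees=True)*Ro.from_euler("x",np.pi)
    if flip: R=R*Ro.from_euler("z",np.pi)
    d=np.array([np.cos(yaw),np.sin(yaw),0])
    p=np.array(org)+d*g+[0,0,rise]-.163*R.apply([0,0,1])
    return p,R.as_euler("xyz",degrees=True)
E
python3 - <<'E'
from m import *
th={"colpreup":at(COL,.155,.18),"colpre":at(COL,.155,.095),"col":at(COL,.09,.095),"colup":at(COL,.09,.18),"ringpre":at(RING,.165,.095),"ringpreup":at(RING,.165,.18),"ring":at(RING,.076,.095),"ringup":at(RING,.076,.18)}
hf={"a":at(STAND,.065,.075),"b":at(STAND,.065,.12)}
hs={"a":(ORG,YAW0),"b":(ORG+[0,0,.08],YAW0)}
for fl in(False,True):
 for t in range(0,81,10):
  if any(r.inverse_kinematics(*pose2(o,y,t,0,fl)) is None for o,y in hs.values()): continue
  for ph in range(-60,61,10):
   T=[r.inverse_kinematics(*pose2(o,y,t,ph,fl)) for o,y in th.values()]
   if any(j is None for j in T): continue
   H=[sum(r.inverse_kinematics(*pose2(o,y,t,p,fl)) is None for o,y in hf.values()) for p in(-40,-20,0,20,40)]
   print(fl,t,ph,"j6",[int(j[5]) for j in T],"hangflip fails by roll",H)
E
```

```text
False 20 50 j6 [-139, -129, -141, -150, -101, -108, -103, -111] hangflip fails by roll [2, 2, 2, 0, 0]
False 20 60 j6 [-125, -110, -121, -137, -89, -97, -90, -99] hangflip fails by roll [2, 2, 2, 0, 0]
False 30 40 j6 [-138, -130, -137, -145, -111, -117, -112, -119] hangflip fails by roll [2, 2, 2, 0, 0]
False 30 50 j6 [-126, -116, -123, -134, -100, -107, -101, -108] hangflip fails by roll [2, 2, 2, 0, 0]
False 30 60 j6 [-112, -100, -105, -119, -90, -97, -89, -97] hangflip fails by roll [2, 2, 2, 0, 0]
False 40 30 j6 [-140, -133, -138, -145, -120, -126, -120, -126] hangflip fails by roll [2, 2, 2, 0, 0]
False 40 40 j6 [-130, -122, -126, -135, -110, -117, -110, -117] hangflip fails by roll [2, 2, 2, 0, 0]
False 40 50 j6 [-118, -109, -112, -123, -101, -107, -100, -107] hangflip fails by roll [2, 2, 2, 0, 0]
False 40 60 j6 [-105, -94, -97, -109, -91, -97, -89, -97] hangflip fails by roll [2, 2, 2, 0, 0]
False 50 20 j6 [-145, -138, -141, -148, -130, -137, -129, -135] hangflip fails by roll [2, 2, 2, 0, 0]
False 50 30 j6 [-135, -127, -130, -138, -121, -127, -120, -126] hangflip fails by ro
[... 1042 characters left out ...]
70 40 j6 [-118, -110, -111, -119, -119, -126, -113, -120] hangflip fails by roll [2, 2, 1, 0, 0]
False 70 50 j6 [-107, -99, -99, -108, -109, -116, -103, -110] hangflip fails by roll [2, 2, 1, 0, 0]
False 70 60 j6 [-96, -88, -88, -97, -100, -107, -93, -100] hangflip fails by roll [2, 2, 1, 0, 0]
False 80 30 j6 [-127, -119, -119, -127, -137, -146, -127, -134] hangflip fails by roll [2, 2, 1, 0, 0]
False 80 40 j6 [-117, -109, -109, -117, -127, -135, -117, -124] hangflip fails by roll [2, 2, 1, 0, 0]
False 80 50 j6 [-106, -99, -98, -106, -117, -124, -107, -114] hangflip fails by roll [2, 2, 1, 0, 0]
False 80 60 j6 [-96, -88, -88, -96, -107, -114, -97, -104] hangflip fails by roll [2, 2, 1, 0, 0]
```

```bash
python3 - <<'E'
from m import *
g=-.034
fo,fy=at(STAND,.065,.075)
for t in(45,50,55,60):
 for ph in(10,15,20):
  print(t,ph,[None if j is None else np.round(j).astype(int).tolist() for j in (r.inverse_kinematics(*pose2(fo,fy,t,ph,False,z,g)) for z in(0,.05,.2,.25))])
r.reach(*pose2(ORG,YAW0,50,0,False,.15,g)); print(r.sense()["clock"])
r.servo_line(pose2(ORG,YAW0,50,0,False,.0,g)[0],speed=.15)
s=r.sense();print(s["clock"],s["tcp_pos"]-pose2(ORG,YAW0,50,0,False,.0,g)[0],s["contact_force"])
from h import tile
a=r.snapshot("side")["frame"][:,:,::-1];b=r.snapshot("top")["frame"][:,:,::-1]
tile(np.hstack([a,b]),[(260,210,100,75,4),(640+190,170,100,75,4)],"pics/g1.png",[2])
E
```

```text
45 10 [[66, 24, 75, -42, 98, -143], [66, 22, 73, -43, 102, -147], None, None]
45 15 [[67, 22, 79, -44, 95, -139], [67, 20, 76, -45, 99, -142], None, None]
45 20 [[68, 20, 82, -46, 93, -134], [68, 18, 79, -47, 96, -137], [68, 14, 69, -49, 106, -148], None]
50 10 [[68, 28, 73, -46, 101, -142], [68, 25, 71, -47, 104, -146], None, None]
50 15 [[68, 26, 76, -47, 99, -138], [68, 23, 74, -48, 102, -141], None, None]
50 20 [[69, 24, 79, -49, 96, -133], [69, 21, 77, -50, 99, -136], [69, 17, 67, -53, 108, -148], None]
55 10 [[69, 31, 72, -49, 104, -142], [69, 28, 70, -50, 107, -145], None, None]
55 15 [[69, 29, 74, -51, 102, -137], [69, 27, 72, -52, 105, -140], None, None]
55 20 [[70, 28, 77, -52, 100, -132], [70, 25, 75, -53, 103, -135], [70, 20, 66, -57, 111, -147], None]
60 10 [[69, 34, 70, -53, 107, -141], [69, 31, 68, -54, 110, -145], None, None]
60 15 [[70, 33, 72, -54, 105, -136], [70, 30, 70, -55, 108, -140], None, None]
60 20 [[71, 32, 74, -55, 103, -131], [71, 29, 73, -56, 106, -135], [71, 23, 65, -61, 113, -147], None]
2.025
3.175 [4.44731641e-04 8.20220323e-05 1.48197126e-03] [ 0.00865451 -0.39499836  0.44785152]
```

View pics/g1.png

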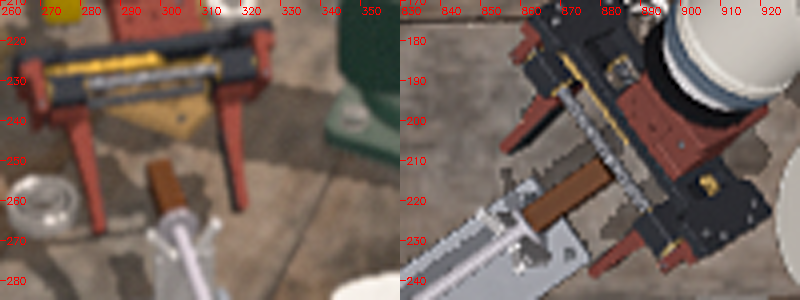

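```bash
python3 - <<'E'
from m import *
g=-.034;t=50
r.grab(40); s=r.sense();print(s["clock"],s["opening"],s["gripper_force"])
r.servo_line(pose2(ORG,YAW0,t,0,False,.22,g)[0],speed=.25)
fo,fy=at(STAND,.065,.075)
r.reach(*pose2(fo,fy,t,20,False,.19,g))
p,o=pose2(fo,fy,t,20,False,.05,g);r.servo_line(p,o,speed=.2)
s=r.sense();print(s["clock"],s["opening"],s["tcp_pos"]-p)
from h import tile
a=r.snapshot("side")["frame"][:,:,::-1];b=r.snapshot("top")["frame"][:,:,::-1]
tile(np.hstack([a,b]),[(260,240,100,100,4),(640+160,190,100,100,4)],"pics/g2.png",[2])
E
```

```text
4.35 0.018371187528875458 39.985796213150024
8.2583 0.017542509005237718 [0.00036858 0.0002654  0.0016965 ]
```

View pics/g2.png

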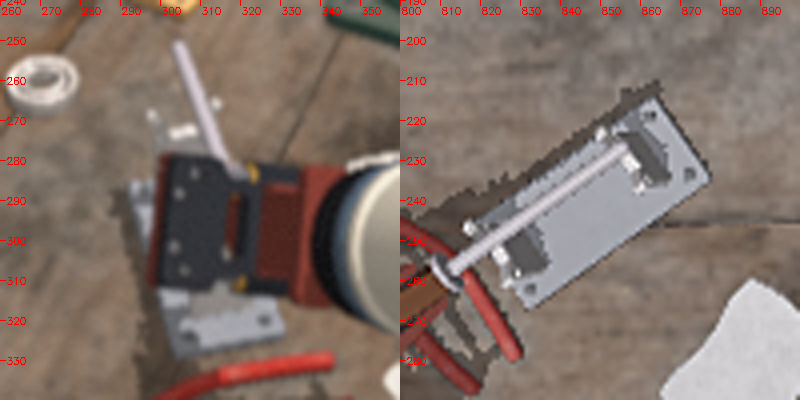

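```bash
python3 - <<'E' | tail -12
from fit import proj
from m import *
g=-.034;t=50
fo,fy=at(STAND,.065,.125)
d=np.array([np.cos(fy),np.sin(fy),0])
print("exp origin,nose px",proj("top",fo),proj("top",fo+.13*d))
fo[2]=.075
f0=r.sense()["contact_force"]
r.servo_line(pose2(fo,fy,t,20,False,.006,g)[0],speed=.1); print(r.sense()["contact_force"]-f0)
r.servo_line(pose2(fo,fy,t,20,False,-.0015,g)[0],speed=.05); s=r.sense();print(s["contact_force"]-f0,s["tcp_pos"]-pose2(fo,fy,t,20,False,0,g)[0])
r.let_go();print(r.sense()["clock"])
p,o=pose2(fo,fy,t,20,False,0,g); R=Ro.from_euler("xyz",o,degrees=True)
r.servo_line(p-.10*R.apply([0,0,1]),speed=.25)
r.reach(*pose2(fo,fy,0,0,True,.12,-.028)); print(r.sense()["clock"])
from h import tile
a=r.snapshot("side")["frame"][:,:,::-1];b=r.snapshot("top")["frame"][:,:,::-1]
tile(np.hstack([a,b]),[(260,240,100,100,4),(640+160,190,100,100,4)],"pics/g3.png",[2])
E
```

```text
[[-0.3, -0.2], [-1.4, 0.4], [0.5, 0.3], [-1.2, -1.3], [-0.3, -2.3], [1.2, -0.7], [0.3, -0.0]]
rod [0.5022 0.3369] 123.4
[[0.0, -0.4], [1.8, -0.5], [1.0, -0.2], [-0.8, -0.0], [-1.8, 0.4], [0.7, 0.6]]
ring [0.6022 0.1226] -98.57
[[-0.4, -0.1], [-0.4, -0.8], [-0.9, -0.7], [0.9, -0.1], [-0.8, 0.5], [0.3, 1.0], [-0.7, -1.1], [2.2, -2.0], [0.4, -0.4]]
collar [ 0.5909 -0.1827] -92.37
[[0.3, -0.3], [-0.1, 0.1], [0.3, 0.1], [-0.5, 0.1], [-0.4, -0.4], [0.2, -0.1], [-0.6, -0.6], [0.5, -0.7], [1.0, -1.0], [0.8, 0.3]]
exp origin,nose px [[171.75541471 257.50399422]] [[216.24270154 225.69208336]]
[ 0.68780818 -0.08717685  1.10794206]
[0.76790486 1.49314497 4.566484  ] [ 0.00013305  0.00047864 -0.00040922]
10.5083
13.225
```

View pics/g3.png

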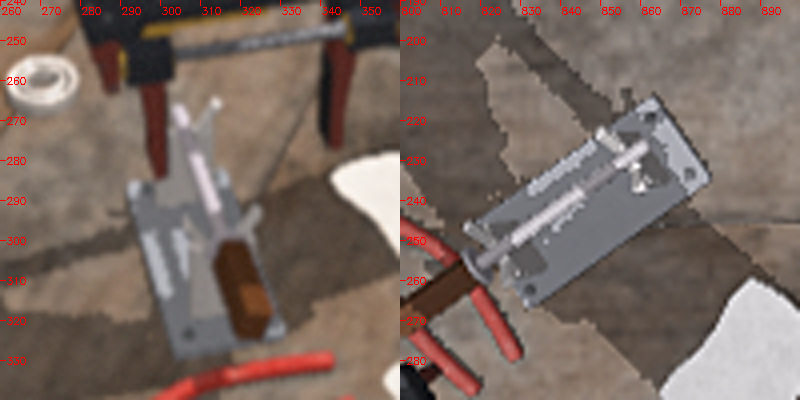

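```bash
cat > prof.py <<'E'
from m import *
import cv2
def shaft(org,yaw,xs,cam):
    """offset (mm) of bright shaft from expectation, across (top) or vertical (side)"""
    s=r.snapshot(cam);g=cv2.cvtColor(s["frame"],cv2.COLOR_RGB2GRAY).astype(np.float32)
    d=np.array([np.cos(yaw),np.sin(yaw),0]);n=np.array([-d[1],d[0],0]) if cam=="top" else np.array([0,0,1.])
    k=np.arange(-14,15,2)
    print(cam,"   ",k)
    for x in xs:
        P=np.array([org+x*d+n*a/1000 for a in k])
        c=P@np.array(s["R"]).T+s["t"];p=(c[:,:2]/c[:,2:]*[s["fx"],s["fy"]]+[s["cx"],s["cy"]]).astype(np.float32)
        print(int(x*1000),cv2.remap(g,p[None,:,0],p[None,:,1],cv2.INTER_CUBIC)[0].astype(int))
    return s
E
python3 - <<'E'
from prof import *
from h import tile
fo,fy=at(STAND,.065,.075)
r.servo_line(pose2(fo,fy,0,0,True,0,G)[0],speed=.15)
r.grab(60);s=r.sense();print(s["clock"],s["opening"],s["gripper_force"],s["tcp_pos"]-pose2(fo,fy,0,0,True,0,G)[0])
r.servo_line(pose2(fo,fy,0,0,True,.13,G)[0],speed=.25)
o,y=at(COL,.165,.19); r.reach(*pose2(o,y,0,0,True))
o,y=at(COL,.165,.095); r.servo_line(pose2(o,y,0,0,True)[0],speed=.15)
s=r.sense();print(s["clock"],s["opening"],s["tcp_pos"]-pose2(o,y,0,0,True)[0],s["orientation"]-pose2(o,y,0,0,True)[1])
xs=[.03,.05,.07,.09,.11,.125,.135]
a=shaft(o,y,xs,"top");b=shaft(o,y,xs,"side")
tile(np.hstack([b["frame"],a["frame"]])[:,:,::-1],[(290,140,100,75,4),(640+355,150,100,75,4)],"pics/g4.png",[2])
E
```

```text
15.3167 0.021896089462947504 59.98085863888264 [3.59389635e-05 2.44698054e-05 2.36651674e-06]
18.5667 0.021950592425852046 [0.00027717 0.00023124 0.00112969] [ 3.59908898e+02 -1.32952872e-03  2.04357001e-02]
top     [-14 -12 -10  -8  -6  -4  -2   0   2   4   6   8  10  12  14]
30 [143 154 163 170 175 179 184 188 191 193 195 197 199 202 204]
50 [142 155 164 169 176 181 184 188 191 192 195 197 199 201 204]
70 [155 149 143 140 140 133 125 119 116 117 136 128 109 104  86]
90 [145 153 169 186 195 200 203 205 204 203 203 205 206 206 207]
110 [116 116 115 110 106 142 191 208 185 131 104 111 120 125 126]
125 [130 127 129 129 123 147 188 205 175 165 170 173 172 171 178]
135 [114 114 113 112 113 114 113 112 114 113 117 131 140 139 137]
side     [-14 -12 -10  -8  -6  -4  -2   0   2   4   6   8  10  12  14]
30 [97 83 71 62 61 59 59 63 68 71 72 73 72 68 60]
50 [115 107 100 100 109 125 147 164 171 163 145 122  97  85  84]
70 [151 139 130 125 125 127 126 115 102  95  93  95  97  95  90]
90 [114 100  89  86  91 107 135 165 192 207 216 208 194 169 140]
110 [ 87  96 107 120 132 140 140 131 118  97  81  59  47  42  46]
125 [119 119 112  90  65  43  34  34  42  52  56  59  59  60  63]
135 [88 67 50 37 36 40 49 56 59 60 59 58 59 59 60]
```

View pics/g4.png

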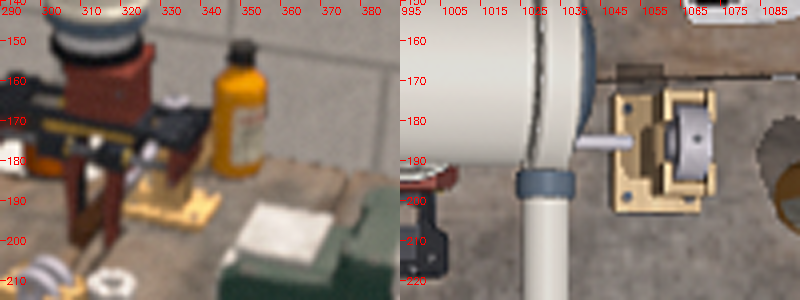

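```bash
python3 - <<'E'
from prof import *
f0=r.sense()["contact_force"];t0=r.sense()["torque"]
for x in(.135,.118,.09):
    o,y=at(COL,x,.095); r.servo_line(pose2(o,y,0,0,True)[0],speed=.07)
    s=r.sense();print(x,s["clock"],(s["contact_force"]-f0).round(2),(s["torque"]-t0).round(3),s["opening"])
    if np.abs(s["contact_force"]-f0).max()>3: break
else:
    for z in(.103,.12,.19):
        o,y=at(COL,.09,z); r.servo_line(pose2(o,y,0,0,True)[0],speed=.12)
        s=r.sense();print(z,s["clock"],(s["contact_force"]-f0).round(2),(s["torque"]-t0).round(3),s["opening"])
E
```

```text
0.135 19.2417 [-1.36  0.76  0.16] [0.018 0.031 0.032] 0.02216853141652009
0.118 19.6333 [-0.38  0.83 -0.05] [0.04  0.081 0.017] 0.021994213727264154
0.09 20.1833 [-1.41  0.86  0.38] [ 0.035  0.014 -0.041] 0.02211797162509323
0.103 20.4333 [-0.81  0.63 -0.73] [ 0.106 -0.015 -0.024] 0.02188343701270702
0.12 20.725 [-0.89  2.29 -0.83] [ 0.157 -0.001  0.052] 0.021816597290700453
0.19 21.4583 [-1.74  0.64 -0.17] [ 0.169  0.064 -0.031] 0.02228891916158124
```

```bash
python3 - <<'E'
from prof import *
o,y=at(RING,.165,.19);p,q=pose2(o,y,0,0,True); r.servo_line(p,q,speed=.14)
o,y=at(RING,.165,.095);r.servo_line(pose2(o,y,0,0,True)[0],speed=.1)
s=r.sense();print(s["clock"],s["opening"],s["tcp_pos"]-p+[0,0,.095],s["contact_force"],s["torque"])
xs=np.arange(.02,.14,.008)
a=shaft(o,y,xs,"top");b=shaft(o,y,xs,"side")
E
```

```text
25.425 0.02195249699021574 [2.20221801e-04 8.05117921e-05 1.26290464e-03] [-0.19335447  0.66107483 -1.67717426] [ 0.11477369  0.0622981  -0.01253926]
top     [-14 -12 -10  -8  -6  -4  -2   0   2   4   6   8  10  12  14]
20 [125 145  94  64  94 152 198 205 178 143  97  57  75 170 187]
28 [167 172 100  33  81 183 202 197 173 134 110 127  86 143 177]
36 [117  80  97 129 130 166 204 193 154 155 238 244 159  72  67]
44 [ 80 122 181 174 140 116 124 138 119 132 176 193 185 153  90]
52 [ 76  74  73  65  75 114 138 141 122  96  83  88  83  61  44]
60 [ 78  78  73  68  78  87 144 201 173 110  76  78  87  77  40]
68 [ 76  77  76  50 107 189 208 200 163 106  69  83 130 131  82]
76 [ 69  68  60  66 109 169 210 206 159 108 102 107 122 126  94]
84 [175 179 180 182 185 189 197 203 193 188 187 183 175 167 162]
92 [167 175 180 184 188 191 196 208 181 153 161 173 170 163 157]
100 [ 91  87  92 104 108 115 138 159 145 121  92  75  72  82  86]
108 [116 122 128  97 124 183 211 194 150 122 120 122 131 106  77]
116 [120 121 119 114 127 170 207 203 159 116 122 134 114  81  75]
124 [111 125 123 113 145 187 207
[... 315 characters left out ...]
0 100  88  81  82  95 111 126 130 128 111  90  61]
44 [ 75  69  64  62  69  82  95 101  94  82  63  48  36  32  37]
52 [50 50 50 51 50 47 43 38 35 34 35 43 54 61 65]
60 [51 47 48 44 38 33 33 38 47 54 63 72 77 76 68]
68 [47 42 37 35 38 44 51 56 60 61 61 58 56 51 47]
76 [35 31 34 41 49 55 60 62 60 59 59 53 46 41 38]
84 [37 35 37 42 48 57 63 64 61 55 46 39 35 36 35]
92 [37 35 38 44 52 59 60 56 49 43 40 37 34 34 39]
100 [35 36 36 37 43 46 43 39 37 36 37 36 37 41 48]
108 [33 31 31 31 33 34 35 38 42 44 48 51 58 63 65]
116 [29 27 28 28 33 40 48 51 55 55 56 55 53 53 53]
124 [ 30  28  29  31  34  36  36  35  33  33  36  48  63  84 105]
132 [ 25  22  19  21  25  28  27  34  46  68  92 105 114 114 114]
```

```bash
python3 - <<'E'
from prof import *
f0=r.sense()["contact_force"];t0=r.sense()["torque"]
off=np.array([.001,0,0])
for x in(.142,.13,.122,.11,.095,.08,.075):
    o,y=at(RING,x,.095); r.servo_line(pose2(o+off,y,0,0,True)[0],speed=.06)
    s=r.sense();print(x,s["clock"],(s["contact_force"]-f0).round(2),(s["torque"]-t0).round(3),s["opening"].round(4))
    if np.abs(s["contact_force"]-f0).max()>4: break
shaft(o+off,y,np.arange(.0,.14,.008),"top")
E
```

```text
Traceback (most recent call last):
AttributeError: 'float' object has no attribute 'round'
```

```bash
python3 - <<'E'
from prof import *
f0=r.sense()["contact_force"];t0=r.sense()["torque"]
off=np.array([.001,0,0])
for x in(.13,.122,.11,.095,.08,.075):
    o,y=at(RING,x,.095); r.servo_line(pose2(o+off,y,0,0,True)[0],speed=.06)
    s=r.sense();print(x,s["clock"],(s["contact_force"]-f0).round(2),(s["torque"]-t0).round(3))
    if np.abs(s["contact_force"]-f0).max()>4: break
a=shaft(o+off,y,np.arange(.0,.14,.008),"top")
import cv2;cv2.imwrite("pics/r1.png",a["frame"][:,:,::-1])
E
```

```text
0.13 26.4083 [-0.1   1.08  1.08] [-0.087  0.024 -0.007]
0.122 26.6917 [-0.19  0.1  -1.  ] [-0.055  0.09   0.024]
0.11 27.0417 [0.77 0.08 0.2 ] [-0.068  0.034  0.015]
0.095 27.4417 [-0.7   0.08 -0.76] [-0.012  0.02   0.047]
0.08 27.8417 [-0.23  0.26 -0.03] [-0.022  0.038 -0.037]
0.075 28.0917 [ 0.45 -0.08  0.05] [-0.143  0.052 -0.033]
top     [-14 -12 -10  -8  -6  -4  -2   0   2   4   6   8  10  12  14]
0 [210 211 214 218 218 220 227 223 189 138 108 103 106 104 102]
8 [215 211 209 206 204 202 199 196 203 181 132  97  86  84  82]
16 [189 185 179 166 146 128 134 139 122 113 124 124 125 117  89]
24 [ 70  73  74  65 107 124 126 135 134 131 107  79  76  75  71]
32 [ 76  81  81  62  61 108 138 139 112  81  76  63  59  65  69]
40 [113 115 115 117 118 127 149 159 153 137 152 176 171 166 163]
48 [178 180 182 185 189 194 198 201 195 183 177 173 168 160 155]
56 [140  60  65 101 104 151 200 198 153  99  74  70  93 128 134]
64 [169 174 180 185 192 198 199 199 192 187 180 171 167 162 151]
72 [ 87  85 131 137 131 162 201 201 147  95  97  89 100 115 127]
80 [143 151 153 148 131 116 128 132 108 139 158 128 102 124 108]
88 [180 190 190 199 201 198 190 186 184 183 181 176 166 157 141]
96 [179 207 215 188 152 168 204 202 156 117 128  97 138 220 207]
104 [184 185 187 187 164 179 200 183 150 168 196 186 143 134 122]
112 [120 121 124 104 119 176 213 200 146 107 115 125 135 116  83]
120 [132 131 123 121 142 176 197 189 162 128 119 123 129 128  91]
128 [126 133 131 100 132 192 215 191 141 116 121 125 123 124 126]
136 [125 125 124 123 120 120 117 118 119 119 120 122 128 131 127]
```

```bash
python3 - <<'E'
from prof import *
f0=r.sense()["contact_force"];t0=r.sense()["torque"]
off=np.array([.001,0,0])
for z in(.104,.13,.19):
    o,y=at(RING,.075,z); r.servo_line(pose2(o+off,y,0,0,True)[0],speed=.1)
    s=r.sense();print(z,s["clock"],(s["contact_force"]-f0).round(2),(s["torque"]-t0).round(3),s["opening"])
r.wait(.3)
o,y=at(STAND,.065,.19);p,q=pose2(o,y,0,0,True); r.servo_line(p,q,speed=.1)
o,y=at(STAND,.065,.125); r.servo_line(pose2(o,y,0,0,True)[0],speed=.1)
s=r.sense();print(s["clock"],s["tcp_pos"]-p+[0,0,.065])
from h import tile
a=shaft(o,y,np.arange(.0,.14,.008),"top");b=r.snapshot("side")
tile(np.hstack([b["frame"],a["frame"]])[:,:,::-1],[(270,220,80,100,5),(640+160,190,80,100,5)],"pics/g5.png",[2])
E
```

```text
0.104 28.3917 [-1.14 -0.61 -0.41] [ 0.081 -0.005  0.037] 0.021885504589144733
0.13 28.8 [-1.9  -1.42 -1.24] [ 0.051  0.066 -0.062] 0.017756176834554473
0.19 29.55 [-0.86 -1.94 -1.64] [0.085 0.026 0.028] 0.01776128903876498
33.9917 [1.16381904e-04 9.14525167e-05 7.24390498e-04]
top     [-14 -12 -10  -8  -6  -4  -2   0   2   4   6   8  10  12  14]
0 [101 100  98  96  88  94  81  75  71  72  79  83  98  93  80]
8 [ 82  80  77  57  82 129 145 153 133  83  52  53  52  54  59]
16 [ 85  81  76  50 109 201 219 223 168  97  72  81  79  77  78]
24 [ 64  67  69  40 100 185 217 205 178 121  96 116 125 129 148]
32 [196 187 203 190 178 195 196 196 196 180 179 176 144 146 148]
40 [180 185 188 194 203 208 208 207 202 180 136 108 123 160 169]
48 [187 194 208 213 224 218 218 208 207 199 195 190 182 180 163]
56 [ 70  84 120 107 108 108 163 149 141 104  72  67  57  67  62]
64 [186 196 204 200 210 236 225 215 203 184 179 194 179 169 149]
72 [ 93  95  99  88  89  97 119 122 119 102  89  69  64  72  95]
80 [169 175 133 108 103 125 150 141 123 109 114 117 118 120 123]
88 [119 123 123 123 131 121 140 133 181 198 194 183 181 169 155]
96 [ 64  80 110  83  98 142 164 165 120  67  68  62  60  67  79]
104 [171 170 178 164 171 202 222 194 137 110 117 117 116 120 110]
112 [149 135 107 115 166 208 221 195 143 118 118 119 118 120 129]
120 [115  89 110  98 158 207 217 193 146 110 118 160 181 182 233]
128 [257 237 224 182 183 206 223 206 139  96 132 139 158 134 106]
136 [ 89  88  90  89  89  86  85  86  82  85 120 163 132 128 114]
```

View pics/g5.png

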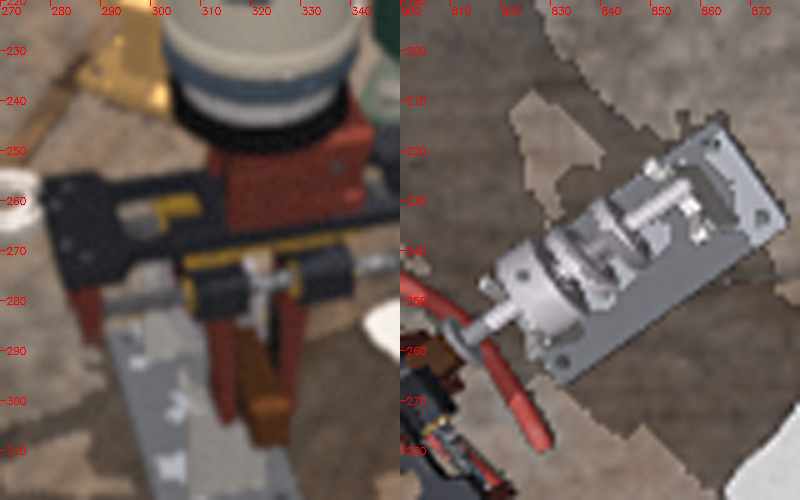

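```bash
python3 - <<'E'
from prof import *
f0=r.sense()["contact_force"]
for z in(.085,.079,.077,.0755,.0745,.0735):
    o,y=at(STAND,.065,z); r.servo_line(pose2(o,y,0,0,True)[0],speed=.06 if z>.08 else .02); r.wait(.15)
    s=r.sense();print(z,s["clock"],(s["contact_force"]-f0).round(2),s["tcp_pos"][2]-.163)
    if (s["contact_force"]-f0)[2]>5: break
r.let_go(); r.wait(.3)
o,y=at(STAND,.065,.075); r.servo_line(pose2(o,y,0,0,True,.13)[0],speed=.12)
r.wait(.3)
x,q=pose2(o,y,0,0,True,.2); 
r.reach([.169,.576,.405],[-180,0,163.6])
print(r.sense()["clock"])
xs=np.r_[-.05,-.03,np.arange(.0,.14,.006)]
a=shaft(o,y,xs,"top");b=r.snapshot("side")
import cv2;cv2.imwrite("pics/end_side.png",b["frame"][:,:,::-1]);cv2.imwrite("pics/end_top.png",a["frame"][:,:,::-1])
E
```

```text
0.085 35.0583 [-0.27  0.8   2.73] 0.08529007307572373
0.079 35.6583 [-1.9   3.1   5.99] 0.07924296778179707
39.6667
top     [-14 -12 -10  -8  -6  -4  -2   0   2   4   6   8  10  12  14]
-50 [55 58 39 50 88 90 85 81 79 80 79 68 44 61 81]
-30 [125 115  58  43  85  88  84  81  79  79  78  76 112 150 149]
0 [102  94  79  68  68  76 104 105 124  78  59  64  77  80  81]
6 [123 104  99  96 105 180 205 210 185 124  67  71  83  76  73]
12 [138 150 157 187 173 163 201 199 184 179 196 184 188 191 195]
18 [104 105 108 132 144 177 202 211 181 142 147 144 118 107 130]
24 [ 86  87  86  78  97 170 208 207 181 118  80  79  85  81  86]
30 [150 168 187 176 179 189 194 193 200 191 168 174 173 148 152]
36 [176 180 183 186 192 198 198 198 199 204 159 130 141 175 179]
42 [174 177 183 193 203 205 202 196 193 190 178 162 168 170 167]
48 [173 167 162 162 157 149 158 151 141 135 141 159 143 145 156]
54 [ 72  80 106 123 102 130 142 166 147 109  97  68  51  66  58]
60 [128 142 172 181 202 201 209 203 200 194 187 181 180 173 169]
66 [175 190 192 195 196 186 176 156 140 127 115 110 125 124 111]
72 [ 78  66 100 102  94 159 214 212 205 131  89  81  77  72  86]
78 [144 158 150 110 125 169 176 183 180 139 112  97 113 108 101]
84 [171 177 184 193 201 209 206 202 198 191 187 182 178 170 158]
90 [149 129 122 116  98  91  92 105 108  89  88 103 109 111 124]
96 [ 85  60  85 108  99 166 217 222 185 127  82  72  77  76  91]
102 [175 172 188 150 118 165 205 209 184 142 119 117 116 111 136]
108 [136 105 102 106 100 162 213 209 181 124 106  99 116 121 134]
114 [120 145 158 188 152 166 202 209 162 116 164 193 182 179 176]
120 [ 85  78  83  89 110 135 190 205 177 104  89  85  73  75  60]
126 [ 87  88  86  79 101 183 214 222 186 129  86  83  78  87 117]
132 [119 116 117 118 116 116 106 110 114 116 116 122 119 118 119]
138 [178 164 176 123 125 160 161 175 179 160 115 121 107  83 117]
```

```bash
python3 - <<'E'
from prof import *
o,y=at(STAND,.065,.075)
shaft(o,y,[.006,.02,.026,.054,.072,.098,.108,.125],"side")
shaft(o,y,[.006,.024,.072,.098,.108,.126],"top")
E
```

```text
side     [-14 -12 -10  -8  -6  -4  -2   0   2   4   6   8  10  12  14]
6 [ 79  81  79  78  76  73  79  92 126 163 187 199 195 186 175]
20 [106 137 164 188 203 209 215 218 219 215 210 206 201 190 170]
26 [179 187 193 200 206 214 219 221 222 223 218 205 190 164 143]
54 [143 134 125 125 130 152 177 198 210 209 207 207 211 212 208]
72 [189 167 148 147 165 182 181 175 170 181 200 215 218 204 183]
98 [199 195 178 157 135 127 132 155 181 207 216 215 205 198 184]
108 [122 134 152 177 196 210 216 217 217 215 210 201 192 184 180]
125 [185 184 190 199 209 212 218 221 222 210 189 163 144 132 129]
top     [-14 -12 -10  -8  -6  -4  -2   0   2   4   6   8  10  12  14]
6 [123 104  98  95 105 180 204 209 185 125  67  71  83  76  72]
24 [ 88  87  86  78  96 169 208 207 182 118  81  80  85  81  85]
72 [ 79  67 101 101  92 159 215 212 205 131  89  81  76  71  87]
98 [132 102 111 127 118 151 209 203 177 133  99 101 113 107 141]
108 [137 106 102 107 101 162 213 210 181 125 107  98 116 121 134]
126 [ 86  88  85  79 100 183 213 221 187 129  85  82  77  88 118]
```

```bash
python3 -c "
from station import r
print(r.hand_in(), r.sense()['clock'])"
```

```text
the job is handed in; nothing more can be done
the job is handed in; nothing more can be done
```

The job is handed in at about 40 s of the 67 s: the steel rod hangs reversed across both posts with the collar nearest the handle and both rings beyond it, and the final image profiles show it level and in place, though the station gave no verdict.

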